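Unpin and open the push-and-turn cleaner bottle

TASK

Unlock and open the cleaner bottle: draw the steel lock pin straight up out of the cap's ear and park it in the open side notch at the end of the stand's bar, hanging upright by its collar. Then press the push-and-turn cap fully down, and only then twist it anticlockwise until it is free, and lift it straight up; finish still holding the cap, upright and still, about 7 cm above where it sat and over the bottle. Leave the mug, spice jar and flowerpot where they are.

Things in the scene. Friction and masses are not known exactly. Their poses are not given: they have to be found in the camera images.
- stand: Fixed steel stand, base 96 x 186 x 8 mm, a white cleaner bottle (72 mm across, shoulder at z = 98 mm, neck top 129 mm) strapped fast in it. Origin: on the bottle's axis on the worktop, z up. From the bottle a level bar runs along the stand's +y (y = 36 to 128 mm, 28 mm wide, 12 mm thick, top at z = 100 mm) with a bore at y = 50 mm and the park notch at y = 110 mm.
- cap: Grey ribbed round cap, 47 mm across, 34 mm tall, 60 g. Origin: centre of its underside, z up. A flat ear at its foot (22 mm wide, 6 mm thick) reaches 61 mm out along the cap's +y; its 10 mm hole, 50 mm from the axis, takes the pin. Locked: underside at z = 108 mm on the bottle's axis, axes parallel to the stand's, so the ear lies 8 mm above the bar.
- cap_top (a point): Centre of the cap's top face, 34 mm above its underside (z = 142 mm locked). To open: push straight down at least 5 mm (hard stop at 7), keep it down and only then turn anticlockwise seen from above; from 40 degrees on it is free to rise (60 is a good turn; a stop at about 85; clockwise is blocked). Then lift straight up; the skirt clears the neck after 25 mm.
- seal (a joint): Sprung seal in the bottle neck, under the cap: 0 = cap locked and up, grows as the cap is pressed (m), 0.007 at the hard stop. Pushes the cap up with about 6 N at 0 and 10 N at 0.007.
- lock_pin: Upright steel pin, 67 mm tall, 60 g: shank 8 mm thick, 34 mm long; collar 18 mm across, 3 mm thick; round grip head 14 mm thick, 30 mm tall. Origin: foot of the shank, z up. At the start it stands through the cap's ear and the bar's bore with its collar on the ear (foot at z = 80 mm); it must rise 34 mm to come out.
- pin_collar (a point): Underside of the pin's collar, on its axis, 34 mm above its foot. z = 114 mm at the start, 100 mm when parked.
- bore (a point): Centre of the 10 mm bore at the bar's top face, directly under the ear's hole.
- notch (a point): Where a parked pin's axis meets the bar's top face (stand x = 0, y = 110 mm, z = 100 mm). The notch is a 12 mm wide slot right through the bar, open towards the stand's -x, closed 6 mm beyond this point on the +x side. Lower the pin in from above, or slide it in from the open side, till its collar rests on the bar.
- enamel_mug: Bystander: white enamel mug with a dark rim, 82 x 109 x 80 mm. Origin: centre of underside.
- spice_jar_1: Bystander: small round spice jar with a gold lid, 42 mm across, 106 mm tall. Origin: centre of underside.
- seedling_pot: Bystander: terracotta flowerpot, 72 mm across, 60 mm tall. Origin: centre of underside.

How it is judged:
On the way, in this order (a step that is already met when the one before it is completed fails the run):
1. the pin hangs upright in the park notch, let go, the cap still locked (horizontal distance between pin_collar and notch below 0.008 m and z of pin_collar in the frame of stand between 0.096 and 0.105 m and angle between lock_pin's own z axis and vertical below 0.25 rad and contact force between the fingers and lock_pin below 0.1 N and angle between the y axis of cap and the y axis of stand, either way round below 0.2 rad), for 0.2 s.
2. the cap, not yet turned, is pressed down at least 3.5 mm (z of cap in the frame of stand below 0.1045 m and angle between the y axis of cap and the y axis of stand, either way round below 0.15 rad), for 0.05 s.
3. the cap is turned at least 40 degrees, still on the neck (angle between the y axis of cap and the y axis of stand, either way round above 0.7 rad and z of cap in the frame of stand below 0.118 m), for 0.05 s.
At the end, for the whole second after the job is handed in: Fingers hold the cap upright (0.3 rad), still, 40 to 130 mm above its seat, within 40 mm of the bottle's axis, touching neither stand nor pin; the pin hangs at rest, let go, in the notch (collar within 8 mm sideways, 5 mm up or 4 mm down, upright within 0.25 rad) (horizontal distance between pin_collar and notch below 0.008 m and z of pin_collar in the frame of stand between 0.096 and 0.105 m and angle between lock_pin's own z axis and vertical below 0.25 rad and contact force between the fingers and lock_pin below 0.1 N and z of cap in the frame of stand between 0.148 and 0.238 m and horizontal distance between cap and stand below 0.04 m and angle between cap's own z axis and vertical below 0.3 rad and linear speed of each of cap, lock_pin below 0.03 m/s and contact force between the fingers and cap above 1 N and contact force between cap and stand below 0.05 N and contact force between cap and lock_pin below 0.05 N); the arm keeps its last pose, push and grip.
It fails at once if the mug, spice jar or flowerpot is moved more than 20 mm (distance of any of enamel_mug, spice_jar_1, seedling_pot from where it was at the start of the episode above 0.02 m).
It also fails if it takes over 48 s, if anything falls off the work surface, if the arm or the gripper's body presses on something with over 40 N, if the wrist force passes 120 N, or if a joint passes its speed limit or range.

ROBOT

A 6-joint arm with a two-finger parallel gripper is mounted at the origin on a cart in front of the work surface, level with it; the furniture and walls round the work are solid. World frame = base frame: x ahead of the robot, y to its left, z up, the work surface at z = 0. Lengths are in m, angles in rad, forces in N, time in s.
With the tool pointing down it reaches from about 0.35 to 0.975 m from the base axis. Payload 7.1 kg.
Tool frame: the origin (TCP) lies midway between the tips of the shut fingers; the grasp point (between the pads) lies 19 mm behind it; z points along the fingers, y is the line along which they close (so a half turn about z gives the same grasp; the last joint's range is limited). The gripper opens to 88 mm and grips with 3 to 60 N. Pads are 20 mm wide; open, the fingers measure 115 mm over their backs; the gripper's body (75 mm by 178 mm) begins 61 mm behind the grasp point.
Start: joints at [1.144, 0.423, 1.63, -0, 1.089, -0.019], TCP at [0.248, 0.574, 0.223] pointing down, gripper open.
Joint ranges: [-3, 3], [-0.9, 2.11], [0.09, 2.58], [-1.31, 4.45], [0.11, 2.69], [-2.54, 2.54]. Speed limits (rad/s): [2.39, 2.39, 3.01, 3.14, 3.14, 3.14].

INTERFACE

Orientations are given as a unit quaternion [w, x, y, z].
In Python, from station import move_pose, movel, movej, command_gripper, wait, inverse_kinematics, read_camera, camera_info, MotionError, job_done, get_time, get_joint_pos, get_qvel, get_effort, get_tcp_pos, get_ee_rot, get_ft_force, get_ft_torque, get_grip_width, get_finger_force gives the robot as it stands. Calls block until the motion is done:
- move_pose(position, orientation): joint-space move of the TCP to a pose.
- movel(position, frame=None, v=0.15, until_force=None): straight line of the TCP; frame=None keeps the orientation; v is the mean speed in m/s. With until_force (N) it stops when the force on the tool has changed by that much, and returns True; else False.
- movej(angles): joint-space move.
- command_gripper(opening): opening from 0.0 (shut) to 1.0 (fully open); the grip force is fixed at half the most; returns when the fingers have stopped.
- wait(seconds).
- inverse_kinematics(position, orientation): joint angles nearest the present ones, or None.
- read_camera(name): name is "scene" or "side" or "wrist"; returns the picture (420x560x3 uint8, red, green, blue); there is no depth.
- camera_info(name): a dict with "intrinsics" (3x3 intrinsics, pixels), "T" (4x4, takes a point from camera to world coordinates); the wrist camera has in their place "tool_from_camera" (4x4, takes a point from camera to tool coordinates, whose origin is the TCP and whose axes are the flange's). Camera axes: x right, y up, looking along -z (the intrinsics and any distortion apply to the point x, -y, -z); pixel columns grow to the right and rows downward; lengths in m; the calibration is good to about 2 mm. The wrist camera is an equidistant fisheye: a pixel r from the principal point sees the ray r / f radians off the axis. A picture is of the moment at which its call begins: read the wrist's pose just before it. camera_info takes no time and is no camera call.
A pose or a line that the arm cannot do raises MotionError and nothing moves.
- job_done(): hands the job in; it is judged then, once.
Readings, each from a call of its own:
- get_time(): time.
- get_joint_pos(): joint angles.
- get_qvel(): joint speeds.
- get_effort(): joint torques, N m.
- get_tcp_pos(): TCP position.
- get_ee_rot(): TCP orientation.
- get_ft_force(): force on the tool from outside, world axes, zero at the start.
- get_ft_torque(): the same for the moment, N m.
- get_grip_width(): opening from 0.0 (shut) to 1.0 (fully open).
- get_finger_force(): force on a finger pad.
Only numpy, scipy, OpenCV 4.12 (cv2) and the standard library are available. Lean on these libraries where they do the work, as an engineer would, in place of code of your own. Each camera call takes 0.05 s, during which the arm holds its last target. There are 200 camera calls.

## Working session

There is one attempt and no reset: what is moved stays moved. The work goes in short steps, each a Python script; the robot and the scene stay as the last script left them, time stands still between calls to the robot, and variables do not carry over. Pictures are saved under pics/ and viewed, at most 10 in all, crops included, and the job is handed in when it is done.

```bash
ls; mkdir -p pics; python3 - <<'E'
from station import *
import cv2,numpy as np
np.set_printoptions(precision=4,suppress=True)
for n in ["scene","side"]:
    im=read_camera(n); cv2.imwrite(f"pics/{n}0.png",cv2.resize(im[:,:,::-1],None,fx=1.42,fy=1.42,interpolation=cv2.INTER_CUBIC))
    cv2.imwrite(f"pics/{n}_raw.png",im[:,:,::-1])
    print(camera_info(n))
print(camera_info("wrist"),get_tcp_pos(),get_ee_rot(),get_time())
im=read_camera("wrist");cv2.imwrite("pics/wrist_raw.png",im[:,:,::-1])
E
```

```text
pics
{'intrinsics': array([[389.3401,   0.    , 282.2389],
       [  0.    , 389.3401, 210.6537],
       [  0.    ,   0.    ,   1.    ]]), 'T': array([[ 0.8433,  0.377 , -0.3831,  0.1258],
       [-0.5373,  0.6115, -0.5809, -0.5893],
       [ 0.0152,  0.6957,  0.7182,  0.8632],
       [ 0.    ,  0.    ,  0.    ,  1.    ]])}
{'intrinsics': array([[502.1501,   0.    , 283.3387],
       [  0.    , 502.1501, 214.1786],
       [  0.    ,   0.    ,   1.    ]]), 'T': array([[ 0.821 ,  0.343 , -0.4564,  0.0482],
       [-0.5709,  0.4947, -0.6553, -0.725 ],
       [ 0.001 ,  0.7985,  0.602 ,  0.7444],
       [ 0.    ,  0.    ,  0.    ,  1.    ]])}
{'intrinsics': array([[325.1923,   0.    , 285.9339],
       [  0.    , 325.1923, 207.7391],
       [  0.    ,   0.    ,   1.    ]]), 'tool_from_camera': array([[ 0.0008,  0.9573,  0.2893,  0.0801],
       [ 1.    , -0.0008, -0.0002, -0.001 ],
       [ 0.    ,  0.2893, -0.9573, -0.1629],
       [ 0.    ,  0.    ,  0.    ,  1.    ]])} [0.2476 0.5733 0.222 ] [-0.0001  0.2025  0.9793 -0.0007] 0.1
```

View pics/scene0.png

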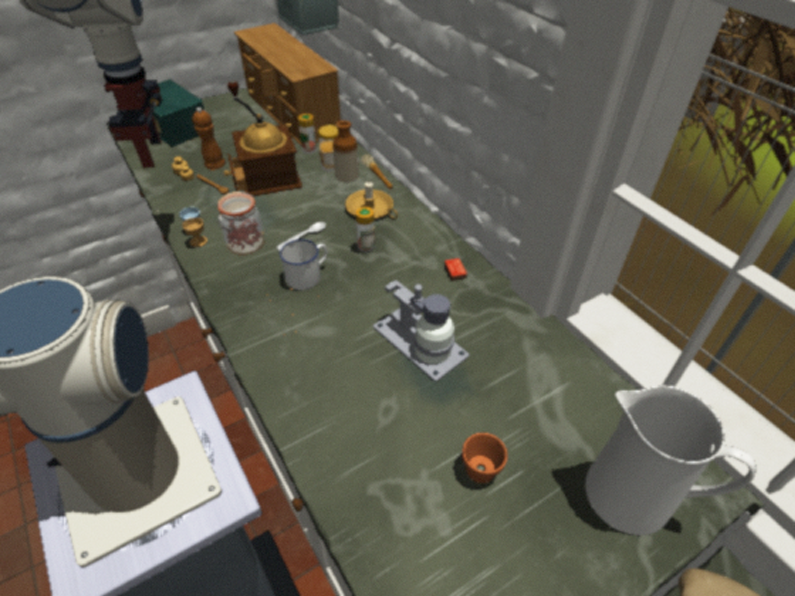

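View pics/side0.png

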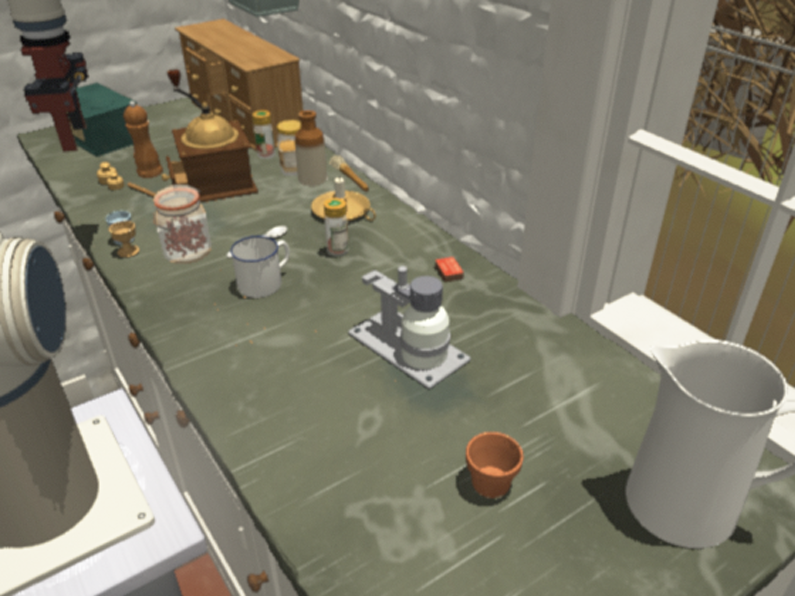

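The stand is at about (410,330) in the enlarged side picture and (425,330) in the scene picture. Its bar points away from the camera towards the mug and jar, with the pin at side (403,280). I'll crop both views closer.

```bash
python3 - <<'E'
import cv2
a=cv2.imread("pics/side_raw.png")[180:275,240:340]; cv2.imwrite("pics/side_c.png",cv2.resize(a,None,fx=6,fy=6,interpolation=cv2.INTER_CUBIC))
a=cv2.imread("pics/scene_raw.png")[190:270,255:340]; cv2.imwrite("pics/scene_c.png",cv2.resize(a,None,fx=7,fy=7,interpolation=cv2.INTER_CUBIC))
E
```

```text
(no output)
```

View pics/side_c.png

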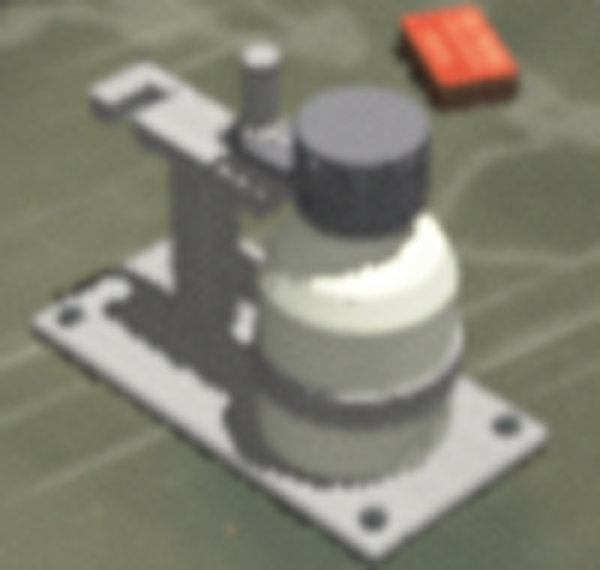

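View pics/scene_c.png

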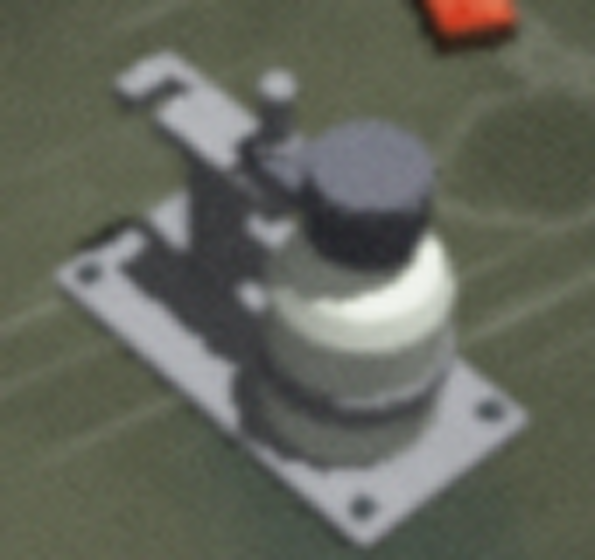

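Side crop: cap top centre (363,125), pin head top (262,54), bar end corners (90,95) and (150,64), base corners (33,320), (378,553), (548,432). Scene crop: cap top (368,163), pin top (278,82), bar corners (115,80) and (170,50), base corners (55,275), (365,543), (528,413). Next I fit the stand pose.

```bash
cat > fit.py <<'E'
from station import *
import numpy as np
from scipy.optimize import least_squares
np.set_printoptions(precision=4,suppress=True)
def project(ci,P):
    T=ci["T"]; K=ci["intrinsics"]; p=(np.asarray(P)-T[:3,3])@T[:3,:3]
    return np.c_[K[0,2]+K[0,0]*p[:,0]/-p[:,2], K[1,2]+K[1,1]*p[:,1]/p[:,2]]
M=np.array([[0,0,.142],[0,50e-3,.147],[-.014,.128,.1],[.014,.128,.1]])
side=np.array([[363,125],[262,54],[90,95],[150,64]]); scene=np.array([[368,163],[278,82],[115,80],[170,50]])
obs={"side":(side+.5)/6-.5+[240,180],"scene":(scene+.5)/7-.5+[255,190]}
def W(p,M):
    c,s=np.cos(p[2]),np.sin(p[2]); return M@np.array([[c,s,0],[-s,c,0],[0,0,1]])+[p[0],p[1],0]
def unproj(n,uv,z):
    ci=camera_info(n);K=ci["intrinsics"];T=ci["T"]
    d=T[:3,:3]@np.array([(uv[0]-K[0,2])/K[0,0],-(uv[1]-K[1,2])/K[1,1],-1]); return T[:3,3]+d*(z-T[2,3])/d[2]
if __name__=="__main__":
    for n in obs:
        print(n,[unproj(n,o,m[2]) for o,m in zip(obs[n],M)])
    for names in (["side"],["scene"],["side","scene"]):
        f=lambda p:np.concatenate([(project(camera_info(n),W(p,M))-obs[n]).ravel() for n in names])
        r=least_squares(f,[.5,.1,0.]); print(names,r.x,r.fun)
    from itertools import chain
    for n,b,k,o in (("side",[[33,320],[378,553],[548,432]],6,[240,180]),("scene",[[55,275],[365,543],[528,413]],7,[255,190])):
        q=[unproj(n,(np.array(x)+.5)/k-.5+o,.008) for x in b]; print(n,q,np.linalg.norm(q[0]-q[1]),np.linalg.norm(q[2]-q[1]),np.arctan2(*(q[0]-q[1])[[1,0]])-np.pi/2)
    # bystanders approx base
    for nm,uv in (("mug",(258,290)),("jar",(336,253)),("pot",(492,490))): print(nm,unproj("side",np.array(uv)/1.42,0))
E
python3 fit.py
```

```text
side [array([ 0.5603, -0.0502,  0.142 ]), array([ 0.5524, -0.0006,  0.147 ]), array([0.5236, 0.0706, 0.1   ]), array([0.5533, 0.075 , 0.1   ])]
scene [array([ 0.5607, -0.0462,  0.142 ]), array([0.5531, 0.0022, 0.147 ]), array([0.5263, 0.0761, 0.1   ]), array([0.5542, 0.0793, 0.1   ])]
['side'] [ 0.5598 -0.0516  0.1629] [ 0.2131  0.4047  0.1883  0.4581  0.1746 -0.6242 -0.6146 -0.3407]
['scene'] [ 0.5606 -0.0476  0.1567] [ 0.2538  0.3452 -0.0287  0.1441  0.0312 -0.1715 -0.2797 -0.3979]
['side', 'scene'] [ 0.5604 -0.0496  0.1606] [-0.1379 -0.1284 -0.0908 -0.0667  0.0026 -1.1646 -0.7788 -0.855   0.6571
  0.8694  0.2947  0.6765  0.2348  0.3877 -0.0936  0.1279]
side [array([0.4923, 0.0679, 0.008 ]), array([ 0.5245, -0.1126,  0.008 ]), array([ 0.6145, -0.0966,  0.008 ])] 0.1833578441934705 0.09146175346672304 0.17648907972364203
scene [array([0.4929, 0.0703, 0.008 ]), array([ 0.5245, -0.1102,  0.008 ]), array([ 0.6164, -0.0926,  0.008 ])] 0.18322148206568564 0.09362293126471267 0.17329676200011646
mug [0.4252 0.2661 0.    ]
jar [0.601  0.2914 0.    ]
pot [ 0.4803 -0.3072  0.    ]
```

```bash
cat > h.py <<'E'
from fit import *
import cv2
from scipy.spatial.transform import Rotation as R
S=np.array([.5602,-.0492,.166])
def q(yaw_extra=0.,S=S):  # tool x along stand +y, rotated by yaw_extra
    a=(S[2]+np.pi/2+yaw_extra)/2; return [0,np.cos(a),np.sin(a),0]
def P(x,y,z,S=S): return list(W(S,np.array([[x,y,z]]))[0])
def snap(name):
    p=np.array(get_tcp_pos());w=np.array(get_ee_rot());im=read_camera("wrist")
    np.savez(f"pics/{name}.npz",p=p,w=w,im=im);cv2.imwrite(f"pics/{name}_raw.png",im[:,:,::-1]);return im
def wproj(name,X):
    d=np.load(f"pics/{name}.npz");ci=camera_info("wrist");K=ci["intrinsics"]
    T=np.eye(4);T[:3,:3]=R.from_quat(np.roll(d["w"],-1)).as_matrix();T[:3,3]=d["p"];T=T@ci["tool_from_camera"]
    c=(np.asarray(X)-T[:3,3])@T[:3,:3]; c=c*[1,-1,-1]
    th=np.arctan2(np.hypot(c[:,0],c[:,1]),c[:,2]);u=c[:,:2]/np.hypot(c[:,0],c[:,1])[:,None]
    return K[:2,2]+u*th[:,None]*K[0,0]
E
python3 - <<'E'
from h import *
move_pose(P(0,.05,.25),q()); print(get_joint_pos(),get_tcp_pos(),get_ee_rot(),get_time())
im=snap("w1"); X=W(S,np.array([[0,0,.142],[0,.05,.147],[-.014,.128,.1],[.014,.128,.1],[0,.11,.1]])); uv=wproj("w1",X);print(uv)
c=uv.mean(0).astype(int);print(c)
a=im[max(0,c[1]-75):c[1]+75,max(0,c[0]-100):c[0]+100,::-1];print(max(0,c[1]-75),max(0,c[0]-100))
cv2.imwrite("pics/w1c.png",cv2.resize(a,None,fx=4,fy=4,interpolation=cv2.INTER_CUBIC))
E
```

```text
[-0.0201  0.2844  1.7679  0.0002  1.0893 -0.1873] [0.552  0.0009 0.25  ] [-0.0001  0.6456  0.7637  0.0001] 2.4667
[[286.615  257.6114]
 [286.7785 207.1281]
 [272.1485 114.1977]
 [301.6358 114.2713]
 [286.85   132.8524]]
[286 165]
90 186
```

View pics/w1c.png

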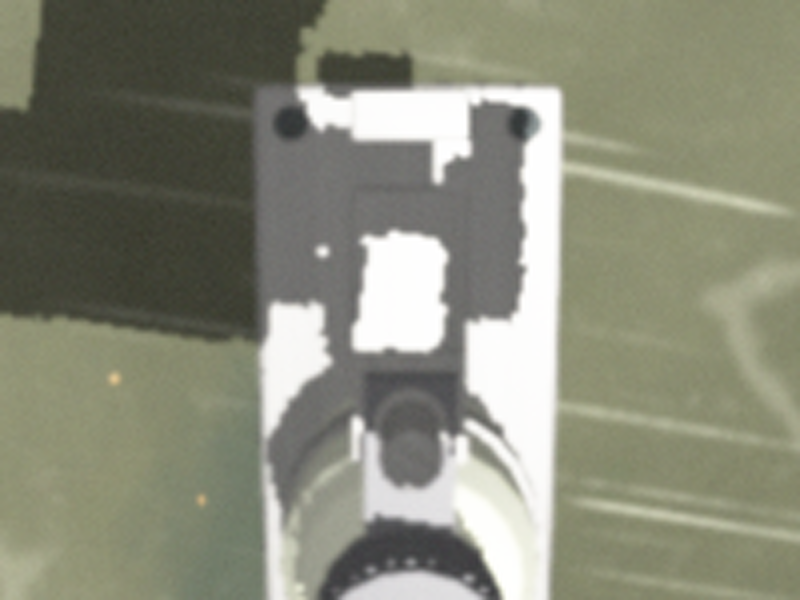

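Wrist crop: bar end corners (352,92) and (470,92), pin head top (411,458). That puts the stand about 1.7 mm further along +x and 1–2 mm along +y than my fit. I'll check the camera against the visible fingertips to see how much of this is calibration error.

```bash
python3 - <<'E'
from h import *
d=np.load("pics/w1.npz"); Rm=R.from_quat(np.roll(d["w"],-1)).as_matrix()
X=np.array([[0,0,0],[0,.044,0],[0,-.044,0],[0,.0575,0],[0,-.0575,0],[.01,.044,0],[-.01,.044,0],[.01,-.044,0],[-.01,-.044,0]])
print(wproj("w1",X@Rm.T+d["p"]))
im=d["im"][120:420,80:480,::-1]; cv2.imwrite("pics/w1f.png",cv2.resize(im,None,fx=2,fy=2,interpolation=cv2.INTER_CUBIC))
E
```

```text
[[287.4019 259.2579]
 [365.1537 258.3231]
 [209.5013 258.2276]
 [387.6636 257.682 ]
 [186.8957 257.5561]
 [366.7686 242.0837]
 [363.4809 273.829 ]
 [207.9676 241.9675]
 [211.0919 273.7517]]
```

View pics/w1f.png

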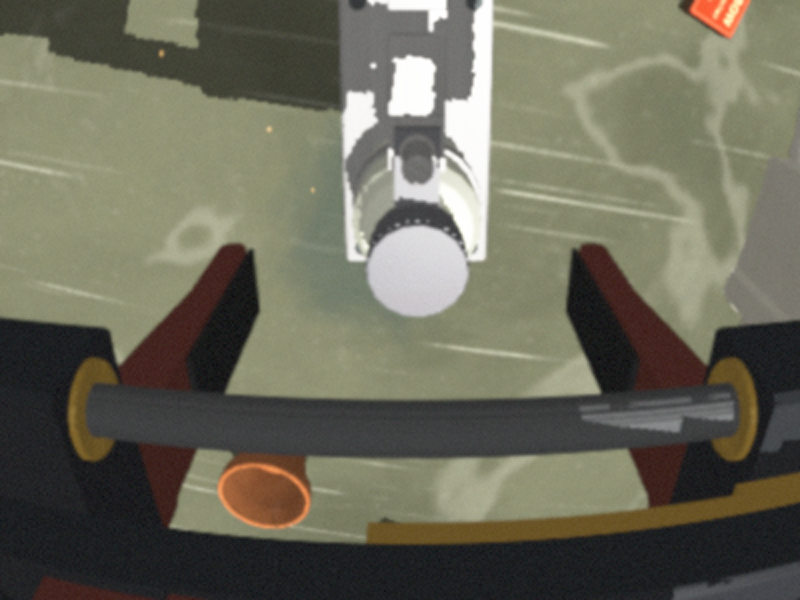

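Fingertip inner edges are at raw columns 207 and 366.5 (predicted 208 and 366.8), so the wrist camera is laterally sound and I trust its roughly 2 mm shift. Now I grasp the pin and read the side forces.

```bash
sed -i 's/^S=.*/S=np.array([.5618,-.0469,.166])/' h.py; python3 - <<'E'
from h import *
command_gripper(.5)
move_pose(P(0,.05,.18),q()); movel(P(0,.05,.1225),frame=q(),v=.06)
f0=np.array(get_ft_force());print(f0)
command_gripper(0.); wait(.2)
f=np.array(get_ft_force());print(f-f0,get_ft_torque(),get_grip_width()*88,get_finger_force(),get_tcp_pos(),get_time())
snap("w2")
E
```

```text
[-0.0544  0.1183 -0.307 ]
[-0.4266  0.0551  1.5081] [-0.078   0.0938 -0.002 ] 13.051318856093676 29.999816715717316 [0.5536 0.0024 0.1226] 5.6167
```

The pin is gripped (13 mm) with almost no side load. I lift it, carry it over and lower it.

```bash
python3 - <<'E'
from h import *
movel(P(0,.05,.170),frame=q(),v=.08); print(np.array(get_ft_force()),get_grip_width()*88)
movel(P(0,.11,.170),frame=q(),v=.1)
movel(P(0,.11,.112),frame=q(),v=.08)
f0=np.array(get_ft_force())
print(movel(P(0,.11,.105),frame=q(),v=.02,until_force=3.)); print(f0,get_ft_force(),get_ft_torque(),get_tcp_pos(),get_grip_width()*88,get_time())
snap("w3")
cv2.imwrite("pics/s3.png",cv2.resize(read_camera("side")[150:275,220:360,::-1],None,fx=4,fy=4,interpolation=cv2.INTER_CUBIC))
E
```

```text
[ 0.4924 -0.1196 -1.1009] 13.477289216014213
True
[-0.0505 -0.8412  0.3017] [-1.0741  0.2824  6.5718] [-0.0654  0.1724 -0.0008] [0.5443 0.0617 0.1085] 13.507167914299318 8.3333
```

View pics/s3.png

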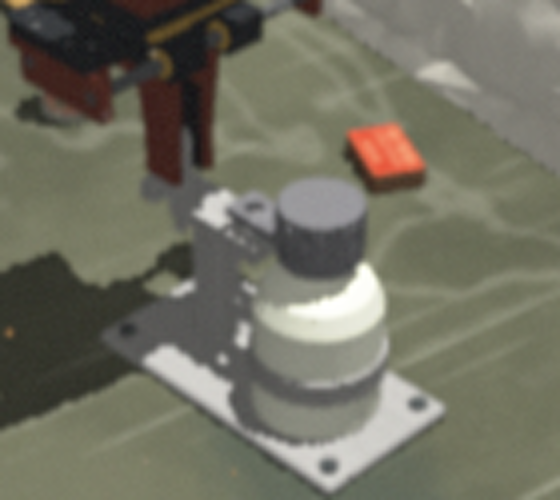

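The ear hole is empty (side crop (255,205)) and the pin is seated: contact came at TCP z = 0.1085, exactly as expected. I release it, back off and check from above the cap.

```bash
python3 - <<'E'
from h import *
command_gripper(.4); wait(.2); movel(P(0,.11,.20),frame=q(),v=.12)
command_gripper(.8)
move_pose(P(0,0,.20),q()); print(get_joint_pos(),get_time(),get_ft_force())
im=snap("w4"); X=W(S,np.array([[0,0,.142],[0,.11,.133],[-.014,.128,.1],[.014,.128,.1]])); print(wproj("w4",X)-[180,60])
cv2.imwrite("pics/w4c.png",cv2.resize(im[60:285,180:400,::-1],None,fx=2.6,fy=2.6,interpolation=cv2.INTER_CUBIC))
E
```

```text
[-0.1059  0.3622  1.7855  0.0003  0.9942 -0.27  ] 11.3333 [ 0.1813  0.6403 -0.948 ]
[[107.4555 163.17  ]
 [107.3381   7.7829]
 [ 89.4936  -8.2843]
 [124.8495  -8.2899]]
```

View pics/w4c.png

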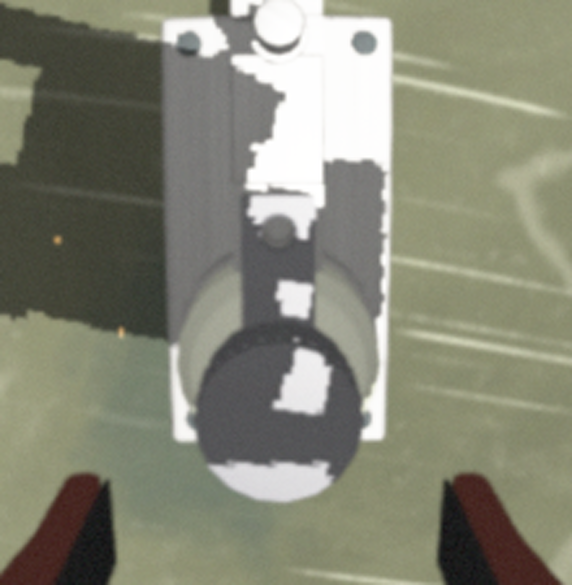

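The pin hangs in the notch at (279,22) and the cap is centred at (280,421), both within 1 mm of prediction. Now I grip the cap and press.

```bash
python3 - <<'E'
from h import *
movel(P(0,0.0005,.119),frame=q(),v=.1)
f0=np.array(get_ft_force())
command_gripper(0.); wait(.2)
print(np.array(get_ft_force())-f0,get_grip_width()*88,get_finger_force(),get_tcp_pos())
f1=np.array(get_ft_force())
print(movel(P(0,0.0005,.1115),frame=q(),v=.02,until_force=28.)); wait(.2)
print(np.array(get_ft_force())-f1,get_ft_torque(),get_grip_width()*88,get_tcp_pos(),get_joint_pos(),get_time())
p=get_tcp_pos();print(inverse_kinematics(p,q(np.radians(60))))
E
```

```text
[ 0.0315 -0.0686  5.2464] 45.95676647345823 30.000583827495575 [ 0.562  -0.0465  0.1193]
False
[-1.6518 -0.6906  6.4359] [-0.0289  0.3558 -0.0605] 46.134175754804936 [ 0.5621 -0.0465  0.1123] [-0.1036  0.4861  1.8384 -0.      0.8163 -0.2696] 13.7833
[-0.1036  0.4864  1.8378 -0.      0.8174 -1.3168]
```

```bash
python3 - <<'E'
from h import *
print(movel(P(0,0.0005,.1095),frame=q(),v=.01,until_force=8.)); wait(.1)
print(get_ft_force(),get_tcp_pos())
j0=np.array(get_joint_pos())
for d in (10,30,50,62):
    j=j0.copy(); j[5]-=np.radians(d); movej(list(j)); print(d,get_ft_force(),get_ft_torque(),get_tcp_pos(),get_grip_width()*88,get_time())
im=snap("w5"); cv2.imwrite("pics/w5c.png",cv2.resize(im[40:300,150:430,::-1],None,fx=2.2,fy=2.2,interpolation=cv2.INTER_CUBIC))
E
```

```text
True
[-2.3823 -0.595   9.2936] [ 0.5621 -0.0464  0.1126]
10 [-0.593   0.609   9.0869] [-0.0189  0.2071  0.0285] [ 0.5626 -0.0465  0.1134] 46.003766189425406 14.3833
30 [-0.9751  1.7577  8.8633] [-0.021   0.0775  0.0681] [ 0.5629 -0.0465  0.1135] 45.91509721085382 14.8083
50 [0.2843 0.2729 8.8865] [-0.008  -0.0056  0.0112] [ 0.5629 -0.0465  0.1135] 45.970104428023824 15.2333
62 [-0.5159 -0.1176  8.8882] [0.0401 0.0974 0.0335] [ 0.5629 -0.0465  0.1135] 46.04392904126098 15.55
```

View pics/w5c.png

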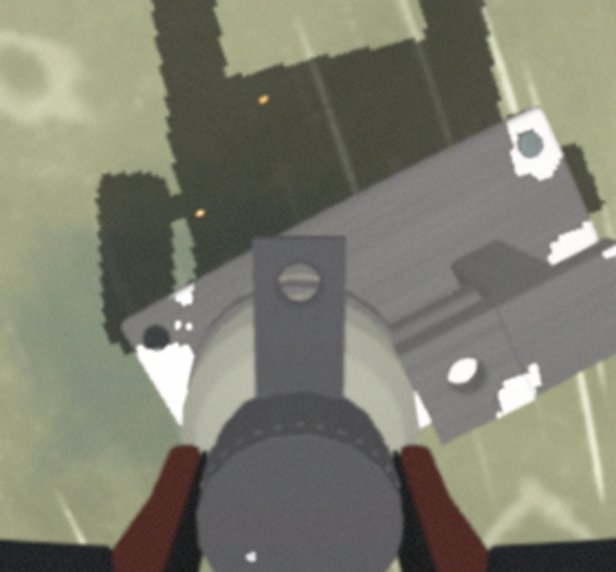

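The ear has turned about 60° with the gripper, and the bar with its bore is now at the right of the picture. I lift.

```bash
python3 - <<'E'
from h import *
p=get_tcp_pos(); movel([p[0],p[1],p[2]+.03],v=.06); print(get_ft_force(),get_grip_width()*88)
movel([p[0],p[1],.190],v=.08); wait(.5)
print(get_ft_force(),get_finger_force(),get_tcp_pos(),get_grip_width()*88,get_time())
im=read_camera("side"); cv2.imwrite("pics/s6.png",cv2.resize(im[120:275,220:380,::-1],None,fx=3.5,fy=3.5,interpolation=cv2.INTER_CUBIC))
E
```

```text
[ 0.4842  0.7549 -0.7658] 46.41778012708606
[-0.3192 -0.9616 -1.143 ] 29.999968707561493 [ 0.5628 -0.0465  0.1899] 45.97961460502749 17.5
```

View pics/s6.png

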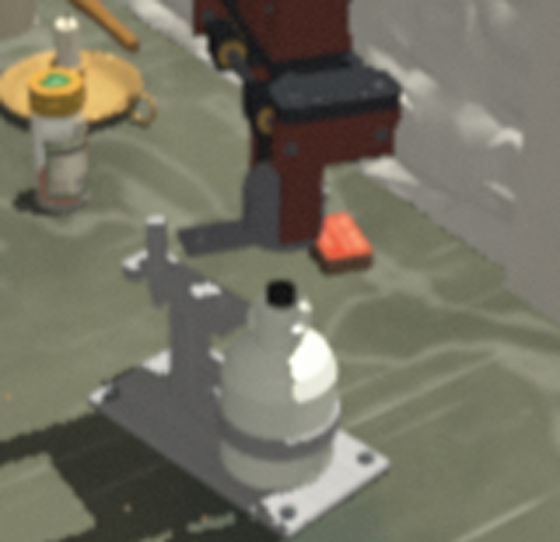

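The cap is held above the open neck at (280,293), and the pin hangs upright in the notch at (155,240). I hand in.

```bash
python3 -c "
from station import *
print(job_done())"
```

```text
the job is handed in; nothing more can be done
None
```

The job is handed in at about 17.5 s of the 48 s allowed: the pin hangs in the park notch, and the cap was pressed down, turned about 60° and is held upright about 7 cm above its seat over the bottle. The hand-in returned no verdict.

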